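Take the rubber roller out of the film sealer's stand

ROBOT

A 6-joint arm with a two-finger parallel gripper is mounted at the origin on the work surface; the furniture and walls round the work are solid. World frame = base frame: x ahead of the robot, y to its left, z up, the work surface at z = 0. Lengths are in m, angles in rad, forces in N, time in s.
With the tool pointing down it reaches from about 0.35 to 0.775 m from the base axis. Payload 7.3 kg.
Tool frame: the origin (TCP) lies at the centre of the arm's flange, where the gripper is bolted on; the fingertips stand 178 mm ahead of it and the grasp point (between the pads) lies 159 mm ahead of it; z points along the fingers, y is the line along which they close (so a half turn about z gives the same grasp; the last joint's range is limited). The gripper opens to 92 mm and grips with 3 to 60 N. Pads are 19 mm wide; open, the fingers measure 130 mm over their backs; the gripper's body (75 mm by 190 mm) begins 47 mm behind the grasp point.
Start: joints at [1.151, 0.342, 1.524, -0, 1.275, -0.146], TCP at [0.142, 0.505, 0.405] pointing down, gripper open.
Joint ranges: [-2.53, 2.53], [-0.77, 2.02], [0.04, 2.7], [-1, 4.14], [0.28, 2.66], [-3.11, 3.11]. Speed limits (rad/s): [2.57, 2.57, 3.14, 3.14, 3.14, 3.14].

INTERFACE

Orientations are given as [roll, pitch, yaw] about the fixed x, y, z axes, in that order (R = Rz(yaw) Ry(pitch) Rx(roll)).
In Python, from cell import telemetry, vision, ticket gives the robot as it stands.
- The arm moves only by the shell command python3 -m crank 'ROWS' [FORCE]. ROWS is JSON, a list of rows, each a list of 5 numbers: the gripper command: -1 is shut, 1 is fully open, values between are in proportion, then the shift along the tool's x, y, z in mm, then the turn about the tool's z in rad. In form: [[fingers, dx, dy, dz, roll], ...]. A call has 1 to 12 rows; each row is the pose to reach, as a shift and turn from the pose commanded when the call began, along the tool's axes at that moment; what a row does not reach only later rows make up. A row lasts 1/12 s, in which the tool goes at most 41.7 mm and 7.16 degrees, less where a joint would pass 70% of its speed; a pose out of reach is approached as far as the arm can. A call with a gripper value outside its range is refused whole. The fingers move at their own pace and stop on an object; FORCE is the grip in N (left out, the last holds). Time passes only in rows, so rows that repeat a pose let the fingers close. It gives the time, the measured TCP pose, the force, the opening and the grip force at its end, in the units of the state.
- telemetry.observe(): the state, without advancing time (a new reading comes with each control period).
- vision.read_camera(name): name is "scene" or "side" or "wrist"; returns (picture, depth): 400x640x3 uint8, red, green, blue; 400x640 float32, m along the optical axis (not along the pixel's ray), 0 where there is no reading.
- vision.get_calibration(name): a dict with "camera_matrix" (3x3 intrinsics, pixels), "rvec" (rotation vector, rad) and "tvec" (3), from world to camera coordinates, as OpenCV has them. Camera axes: x right, y down, z forward; pixel columns grow to the right and rows downward; lengths in m; the calibration is good to about 2 mm. A picture is of the moment at which its call begins: read the wrist's pose just before it. get_calibration takes no time and is no camera call; for the wrist camera it gives the pose at the moment of the call.
- ticket.hand_in(): hands the job in; it is judged then, once.
The state is a dict: "time": time; "qpos": joint angles; "qvel": joint speeds; "joint_efforts": joint torques, N m; "tool_pos": TCP position; "tool_rot": TCP orientation; "contact_force": force on the tool from outside, world axes, zero at the start; "torque": the same for the moment, N m; "opening": finger opening in m; "grip_force": force on a finger pad.
Only numpy, scipy, OpenCV 4.12 (cv2) and the standard library are available. Lean on these libraries where they do the work, as an engineer would, in place of code of your own. Each camera call takes 0.05 s, during which the arm holds its last target. There are 200 camera calls.

TASK

The rubber roller of the bench film sealer has to come out for cleaning. Flip the cam lever fully open while the roller still rests in its seat, then bring the roller's axle forward along its slots, lower it out of their open lower ends, and lay the roller in the white cradle with both axle ends in the V saddles, leaving the lever open. Do not let the roller fall to the bench and leave the other things where they are.

Things in the scene. Friction and masses are not known exactly. Their poses are not given: they have to be found in the camera images.
- stand: Fixed roller stand, grey and bare metal, 190 mm deep, 180 wide. Origin on the bench below the seated axle; +y along the seated axle, -x is forward (the way out), +x to the rear wall (its face at x = 80 mm, top z = 138). Base plate 12 mm thick, x -45..98 mm. Two cheeks at y = +-63..69 mm, open between from above, top z = 147 mm (a lug at x +-12 on the -y cheek reaches 168).
- seat (a point): Centre of the seated axle (+-2 mm play in x), 130 mm above the bench, axes as the stand's. On each side the 12 mm axle lies in a pocket 16 mm wide and 3 mm deep with a lip in front. Over the lip a level channel 15 mm high runs forward: in it the axle's centre is 3 to 6 mm above this point; its roof closes the top.
- mouth_near (a point): Axle centre (stand x = -44 mm, seat height) when it meets the slots' front wall at the nearest setting. The dark slot ends are clamped at a setting that varies, is not reported and holds over 25 N: the wall may be up to 18 mm farther forward (same both sides). There the slot turns down, 16 mm wide, open below: feel for the wall, back off 2 mm (fits 0 to 4 mm), lower.
- below (a point): A point 27 mm below mouth_near (stand z = 103 mm). The slot ends' lowest edge is at z = 116 mm, so the axle is free below the slots when its centre is under z = 110 mm. It can then go forward under the front wall (12 mm thick) and rise freely in front of the stand once its centre is beyond stand x = -90 mm.
- cam (a joint): Cam lever, rad: 0 closed (handle points to the rear, stand +x, 10 degrees above level), 1.92 fully open at its stop (swung up and over, leaning forward 30 degrees past upright). Starts at 0 to 0.2. Axis parallel to the stand's y through x = 0, z = 156 mm. Friction holds it where left; about 3 N at the bar moves it. Closed, its cam stands over an axle end and blocks lifting.
- lever_bar (a point): Middle of the lever's black round handle bar: 14 mm thick, 54 mm long, parallel to the stand's y, out on the stand's -y side (middle y = -114 mm, inner end at the flat lever y = -88); 80 mm from the lever's axis. At lever angle q: stand x = 80 cos(q + 0.1745) mm, z = 156 + 80 sin(q + 0.1745) mm. Can be pinched from above and turns in the fingers.
- roller_mid (a point): Centre of the loose black rubber roller: 44 mm diameter, 120 mm long, about 0.4 kg, with a 12 mm steel axle through it, 164 mm over its ends. Its y axis runs along the axle (the roller is free to spin about it).
- cradle_seat (a point): Where the roller's centre comes to rest in the white plastic cradle (fixed; base 80 x 172 mm, 8 mm thick): 60 mm above the bench, y axis along the axle. The two V saddles stand at y = +-72 mm, 12 mm thick, with 45 degree flanks, 48 mm wide at the top; V tops at about z = 76 mm. Along the axle there is 6 mm play either way.
- blue_bottle: bystander: bottle with blue cap, 54 mm diameter, 100 mm tall, origin under its base
- petri: bystander: petri dish, 59 mm diameter, 13 mm high, origin under its base
- amber_bottle: bystander: brown bottle, 56 mm diameter, 118 mm tall, origin under its base
- roller: The same roller as a body; origin at its centre.

How it is judged:
On the way, in this order (a step that is already met when the one before it is completed fails the run):
1. the cam lever is flipped open (over 1.6 rad) with the roller still in its seat (value of joint cam above 1.6 rad and x of roller_mid in the frame of stand between -0.008 and 0.008 m and z of roller_mid in the frame of stand between 0.125 and 0.1345 m), for 0.2 s.
2. the axle is lowered out of the slots' open lower ends, level and parallel to its seat (z of roller_mid in the frame of stand below 0.112 m and x of roller_mid in the frame of stand between -0.085 and -0.035 m and y of roller_mid in the frame of stand between -0.03 and 0.03 m and angle between the y axis of roller_mid and the y axis of stand, either way round below 0.15 rad), for 0.05 s.
At the end, for the whole second after the job is handed in: The roller lies still and released in the cradle, both axle ends in the V saddles (centre within 12 mm sideways and 4 mm in height of its resting place, axle within 0.08 rad of the cradle's y), and the cam lever is still open (over 1.5 rad) (horizontal distance between roller_mid and cradle_seat below 0.012 m and z of roller_mid in the frame of cradle_seat between -0.004 and 0.004 m and angle between the y axis of roller_mid and the y axis of cradle_seat, either way round below 0.08 rad and linear speed of roller below 0.02 m/s and value of joint cam above 1.5 rad); the robot touches nothing.
It fails at once if the roller falls to the bench (centre below 45 mm) (height (world z) of roller_mid below 0.045 m).
It fails at once if a bystander is pushed more than 30 mm (distance of any of blue_bottle, petri, amber_bottle from where it was at the start of the episode above 0.03 m).
It also fails if it takes over 64 s, if anything falls off the work surface, if the arm or the gripper's body presses on something with over 40 N, if the wrist force passes 120 N, or if a joint passes its speed limit or range.

## Working session

There is one attempt and no reset: what is moved stays moved. The work goes in short steps, Python scripts to look and compute and a shell command to move; the robot and the scene stay as the last step left them, time stands still between calls to the robot, and variables do not carry over. Pictures are saved under pics/ and viewed, at most 10 in all, crops included, and the job is handed in when it is done.

```bash
mkdir -p pics; ls
python3 - <<'E'
from cell import telemetry, vision
import cv2,numpy as np
print(telemetry.observe())
for n in ("scene","side"):
    p,d=vision.read_camera(n); cv2.imwrite(f"pics/{n}0.png",p[:,:,::-1]); np.savez(f"pics/{n}0.npz",p=p,d=d)
    c=vision.get_calibration(n); print(n,c)
E
```

```text
pics
{'time': 0.0, 'qpos': array([ 1.15103412e+00,  3.42702774e-01,  1.52505139e+00,  1.94318806e-05,
        1.27542504e+00, -1.45989836e-01]), 'qvel': array([ 2.51531782e-04,  2.24897138e-03, -8.17712505e-05, -3.04798276e-04,
        1.44127452e-03, -4.71597919e-04]), 'joint_efforts': array([-3.27432990e-04, -4.31254399e+01, -2.44220710e+01,  7.16917310e-02,
        5.59974660e-02, -1.02032270e-04]), 'tool_pos': array([0.14184993, 0.5053155 , 0.40404311]), 'tool_rot': array([-3.14002568e+00, -2.49182153e-04,  2.86781441e+00]), 'contact_force': array([-0.15934606, -0.47973981, -0.02710206]), 'torque': array([-0.00445354,  0.00579342,  0.05051727]), 'grip_force': 0.0, 'opening': 0.09198171519808948}
scene {'camera_matrix': array([[433.95778288,   0.        , 317.69886147],
       [  0.        , 433.95778288, 195.14332295],
       [  0.        ,   0.        ,   1.        ]]), 'rvec': array([ 1.82137822, -1.0352506 ,  0.64590718]), 'tvec': array([-0.26311042,  0.27263321,  0.83303679])}
side {'camera_matrix': array([[441.54311337,   0.        , 313.43522863],
       [  0.        , 441.54311337, 200.13295373],
       [  0.        ,   0.        ,   1.        ]]), 'rvec': array([ 2.17134462, -0.65437735,  0.33492073]), 'tvec': array([-0.40199407,  0.26087   ,  1.0456631 ])}
```

View pics/scene0.png

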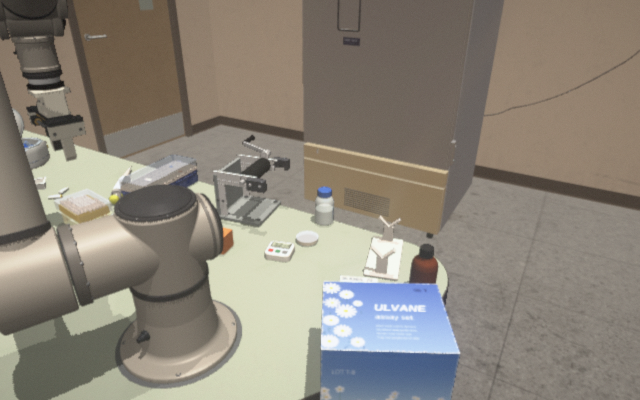

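View pics/side0.png

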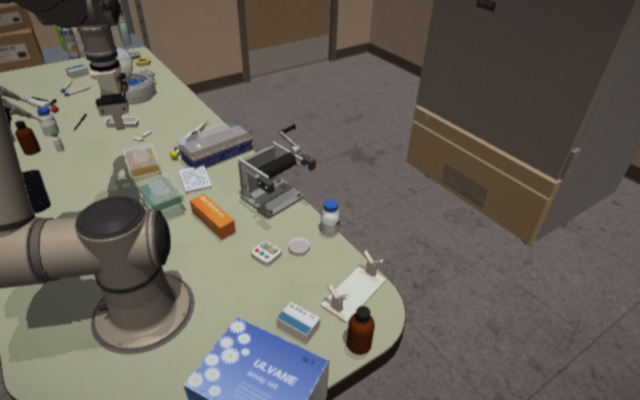

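```bash
cat > h.py <<'E'
import numpy as np,cv2
from cell import vision,telemetry
def cloud(p,d,c,stride=1):
    K=c["camera_matrix"];R=cv2.Rodrigues(c["rvec"])[0];t=np.ravel(c["tvec"])
    v,u=np.mgrid[0:400,0:640]
    m=d>0
    z=d[m];P=np.stack([(u[m]-K[0,2])/K[0,0]*z,(v[m]-K[1,2])/K[1,1]*z,z],1)
    return (P-t)@R, p[m], np.stack([u[m],v[m]],1)
def at(P,uv,u,v,r=1):
    m=(abs(uv[:,0]-u)<=r)&(abs(uv[:,1]-v)<=r); return P[m]
E
python3 - <<'E'
from h import *
ps=[];cs=[]
for n in ("scene","side"):
    f=np.load(f"pics/{n}0.npz");P,C,uv=cloud(f["p"],f["d"],vision.get_calibration(n)); ps.append(P);cs.append(C)
    if n=="side":
        for name,u,v in [("bar",288,129),("endA",310,163),("endB",266,184),("bottle cap",330,205),("petri",299,246),("amber cap",361,314),("cradle mid",352,292),("sad1",373,260),("sad2",336,297),("roller",280,165),("cable?",215,145)]:
            print(name,np.median(at(P,uv,u,v),0).round(3))
P=np.vstack(ps);C=np.vstack(cs)
m=(P[:,2]>-.02)&(P[:,2]<.3)&(P[:,0]>.2)&(P[:,0]<.95)&(P[:,1]>-.5)&(P[:,1]<.5)
P=P[m];C=C[m];o=np.argsort(P[:,2]);P=P[o];C=C[o]
S=600
img=np.zeros((600,450,3),np.uint8)
r=((.5-P[:,1])*S).astype(int);c=((P[:,0]-.2)*S).astype(int)
img[r.clip(0,599),c.clip(0,449)]=C[:,::-1]
h=cv2.applyColorMap((P[:,2]/.2*255).clip(0,255).astype(np.uint8),cv2.COLORMAP_JET)[:,0]
cv2.imwrite("pics/top.png",img)
f=np.load("pics/side0.npz")["p"][:,:,::-1]
g=np.load("pics/scene0.npz")["p"][:,:,::-1]
a=cv2.resize(f[110:330,220:420],None,fx=2.7,fy=2.7,interpolation=cv2.INTER_CUBIC)
b=cv2.resize(g[125:225,200:300],None,fx=2.4,fy=2.4,interpolation=cv2.INTER_CUBIC)
o=np.zeros((600,800,3),np.uint8);o[:a.shape[0],:a.shape[1]]=a[:600];o[:240,555:795]=b
cv2.imwrite("pics/crop.png",o)
E
```

```text
bar [0.57  0.274 0.182]
endA [0.556 0.127 0.145]
endB [0.397 0.105 0.147]
bottle cap [ 0.526 -0.017  0.102]
petri [ 0.416 -0.031  0.015]
amber cap [ 0.36  -0.356  0.12 ]
cradle mid [ 0.442 -0.232  0.009]
sad1 [ 1.118  0.368 -0.795]
sad2 [ 0.377 -0.252  0.054]
roller [0.478 0.166 0.144]
cable? [0.405 0.475 0.074]
```

View pics/top.png

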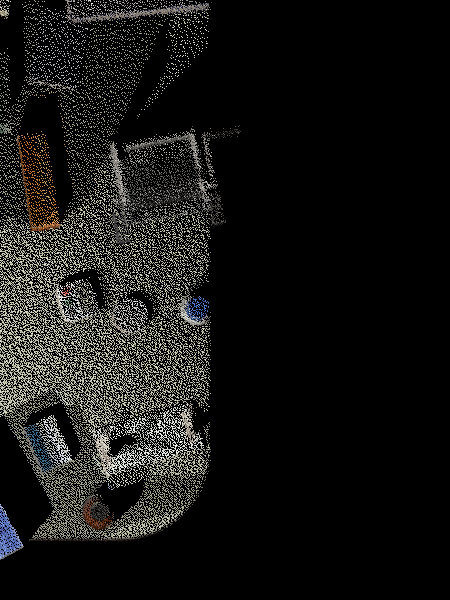

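View pics/crop.png

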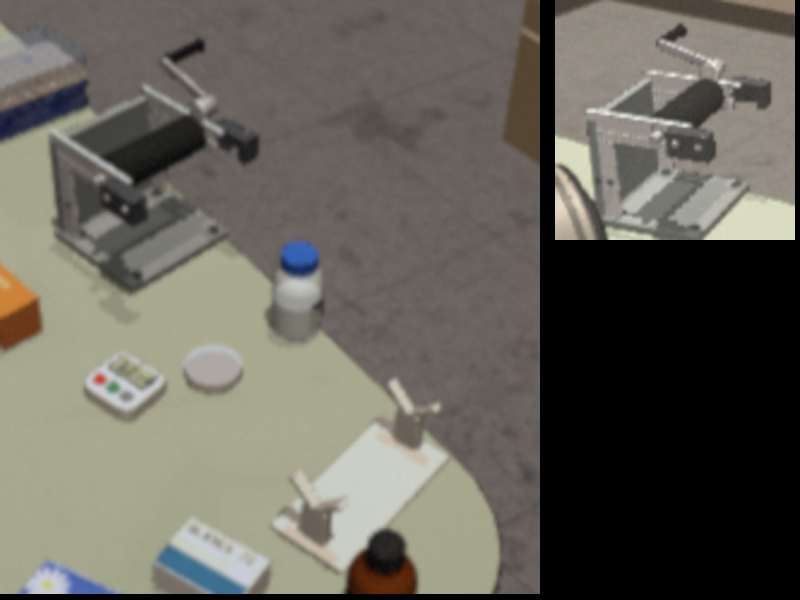

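```bash
cat > fit.py <<'E'
from h import *
from scipy.optimize import least_squares
def load(names):
    ps=[];cs=[]
    for n in names:
        f=np.load(f"pics/{n}.npz",allow_pickle=True)
        c={k:f[k] for k in("camera_matrix","rvec","tvec")} if "rvec" in f else vision.get_calibration(n[:-1])
        P,C,uv=cloud(f["p"],f["d"],c);ps.append(P);cs.append(C)
    return np.vstack(ps),np.vstack(cs).astype(int)
def near(P,x0,x1,y0,y1,z0,z1): return (P[:,0]>x0)&(P[:,0]<x1)&(P[:,1]>y0)&(P[:,1]<y1)&(P[:,2]>z0)&(P[:,2]<z1)
def rect(P,C,box,bright=None):
    m=near(P,*box)
    if bright is not None: m&=C.min(1)>bright
    Q=P[m][:,:2]
    r=cv2.minAreaRect((Q*1000).astype(np.float32)); return Q,r,np.median(P[m][:,2])
def loc(P,a):  # world -> frame (x,y,yaw)
    c,s=np.cos(a[2]),np.sin(a[2]);d=P[:,:2]-a[:2]
    return np.stack([d[:,0]*c+d[:,1]*s,-d[:,0]*s+d[:,1]*c],1)
def stand(P,a0):
    # cheek tops z~147, |y|=66+-3; rear wall top z~138; base plate front x=-45
    L=loc(P,a0)
    ch=(abs(P[:,2]-.147)<.004)&(abs(abs(L[:,1])-.066)<.015)&(L[:,0]>-.02)&(L[:,0]<.1)&(abs(L[:,0])>.02)
    wl=(abs(P[:,2]-.125)<.01)&(abs(L[:,1])<.055)&(abs(L[:,0]-.08)<.015)
    bf=(abs(P[:,2]-.012)<.003)&(abs(L[:,1])<.06)&(L[:,0]<.0)&(L[:,0]>-.06)
    def res(a):
        l=loc(P[ch],a);w=loc(P[wl],a)
        e1=np.maximum(abs(abs(l[:,1])-.066)-.003,0)*1e3
        return np.r_[e1/np.sqrt(ch.sum()),(w[:,0]-.08)*1e3/np.sqrt(max(wl.sum(),1))]
    s=least_squares(res,a0,loss="soft_l1",x_scale=[.01,.01,.05]);
    l=loc(P[ch],s.x); b=loc(P[bf],s.x)
    print("n",ch.sum(),wl.sum(),"cost",s.cost,"cheek z",np.median(P[ch][:,2]),"base front x pct",np.percentile(b[:,0],[0,1,3])if bf.any() else None,"y cheeks",[np.percentile(l[l[:,1]*k>0][:,1],[2,50,98]).round(4) for k in(1,-1)])
    return s.x
def cradle(P,C,box):
    Q,r,z=rect(P,C,box,120); print("cradle",len(Q),[np.round(q,1) for q in r[:2]],r[2],z,cv2.boxPoints(r).round(0).tolist())
E
python3 - <<'E'
from fit import *
P,C=load(["scene0","side0"])
a=np.array([.47,.18,np.pi/2+.15])
for i in range(4): a=stand(P,a)
print(a)
m=near(P,.5,.62,.2,.32,.165,.3)&(C.max(1)<60);print("bar pts",P[m].round(3)[::4][:25])
cradle(P,C,(.34,.6,-.34,-.15,.005,.013))
for n,b in(("saddle",(.34,.6,-.34,-.15,.06,.085)),):
    q=P[near(P,*b)];k=q[:,0]>.45;print([(np.median(q[s],0).round(3),q[s].min(0).round(3),q[s].max(0).round(3),s.sum()) for s in(k,~k)])
E
```

```text
n 186 225 cost 2.0748655592196132 cheek z 0.14632054313566203 base front x pct [-0.05037496 -0.04781    -0.04595905] y cheeks [array([0.061 , 0.0666, 0.0711]), array([-0.0708, -0.0655, -0.0609])]
n 183 222 cost 2.088223378035828 cheek z 0.14629764476575172 base front x pct [-0.05027913 -0.0480349  -0.04606929] y cheeks [array([0.061 , 0.0666, 0.071 ]), array([-0.0709, -0.0656, -0.0609])]
n 183 222 cost 2.088223378035828 cheek z 0.14629764476575172 base front x pct [-0.05027913 -0.04802611 -0.04606693] y cheeks [array([0.061 , 0.0666, 0.071 ]), array([-0.0709, -0.0656, -0.0609])]
n 183 222 cost 2.088223378035828 cheek z 0.14629764476575172 base front x pct [-0.05027913 -0.04802611 -0.04606693] y cheeks [array([0.061 , 0.0666, 0.071 ]), array([-0.0709, -0.0656, -0.0609])]
[0.47202563 0.18185117 1.7669514 ]
bar pts [[0.591 0.284 0.183]
 [0.597 0.281 0.179]
 [0.594 0.279 0.177]
 [0.583 0.278 0.177]
 [0.566 0.272 0.18 ]
 [0.596 0.279 0.186]
 [0.594 0.282 0.182]
 [0.58  0.282 0.183]
 [0.59  0.275 0.183]
 [0.569 0.276 0.185]
 [0.586 0.281 0.178]
 [0.559 0.277 0.185]
 [0.57  0.272 0.183]
 [0.55  0.274 0.185]
 [0.563 0.272 0.183]
 [0.55  0.268 0.185]
 [0.565 0.27  0.18 ]]
cradle 2430 [array([ 443.2, -246. ]), array([192., 171.])] 5.335747241973877 0.008374759221365824 [[340.0, -170.0], [356.0, -340.0], [547.0, -322.0], [531.0, -152.0]]
[(array([ 0.515, -0.203,  0.068]), array([ 0.503, -0.24 ,  0.06 ]), array([ 0.53 , -0.184,  0.079]), np.int64(141)), (array([ 0.373, -0.266,  0.07 ]), array([ 0.342, -0.34 ,  0.06 ]), array([ 0.392, -0.224,  0.085]), np.int64(244))]
```

```bash
cat >> h.py <<'E'
from scipy.spatial.transform import Rotation as Ro
def sh(*targets):  # each (x,y,z of TCP, yaw)
    s=telemetry.observe();R=Ro.from_euler("xyz",s["tool_rot"]).as_matrix();yaw=s["tool_rot"][2]
    for t in targets:
        d=R.T@(np.array(t[:3])-s["tool_pos"])*1000
        r=-((t[3]-yaw+np.pi)%(2*np.pi)-np.pi)
        print(d.round(1),round(r,3))
def snap(n,name):
    c=vision.get_calibration(n);p,d=vision.read_camera(n)
    np.savez(f"pics/{name}.npz",p=p,d=d,**c);cv2.imwrite(f"pics/{name}.png",p[:,:,::-1]);return c
E
python3 - <<'E'
from h import *
sh((.48,.18,.46,3.338))
c=vision.get_calibration("wrist");R=cv2.Rodrigues(c["rvec"])[0];print("cam pos",-R.T@np.ravel(c["tvec"]),"axis",R[2],c["camera_matrix"][0,0])
E
```

```text
[-413.5 -221.9  -55.7] -0.47
cam pos [0.07107053 0.52509297 0.38450521] axis [ 0.2621323  -0.0757823  -0.96205182] 318.36568582137056
```

```bash
python3 -m crank '[[1,-34,-18,-5,-0.04],[1,-69,-37,-9,-0.08],[1,-103,-55,-14,-0.12],[1,-138,-74,-19,-0.16],[1,-172,-92,-23,-0.2],[1,-207,-111,-28,-0.24],[1,-241,-129,-32,-0.28],[1,-276,-148,-37,-0.32],[1,-310,-166,-42,-0.36],[1,-345,-185,-46,-0.4],[1,-379,-203,-51,-0.44],[1,-413,-222,-56,-0.47]]' && python3 -m crank '[[1,0,0,0,0],[1,0,0,0,0],[1,0,0,0,0],[1,0,0,0,0]]'
python3 - <<'E'
from fit import *
snap("wrist","w1"); s=telemetry.observe(); print(s["time"],s["tool_pos"],s["tool_rot"])
P,C=load(["w1"]); 
a=np.array([.472,.182,1.767])
for i in range(3): a=stand(P,a)
print(a)
E
```

```text
time: 1.1
tool_pos: [0.4806, 0.1784, 0.4606]
tool_rot: [3.141, -0.001, -2.944]
contact_force: [1.2, 0.8, 0.3]
opening: 0.0922
grip_force: 0.0
time: 1.43
tool_pos: [0.4787, 0.1809, 0.4604]
tool_rot: [3.141, -0.001, -2.944]
contact_force: [-0.6, 0.2, 0.0]
opening: 0.0916
grip_force: 0.0
1.4833 [0.47862973 0.18104607 0.46057208] [ 3.14126151e+00 -6.45976280e-04 -2.94381905e+00]
n 998 545 cost 0.018752023210087065 cheek z 0.14704670985521315 base front x pct [-0.04508903 -0.04475947 -0.0443728 ] y cheeks [array([0.063 , 0.0657, 0.0684]), array([-0.0692, -0.0651, -0.0627])]
n 998 543 cost 0.018955484264097766 cheek z 0.14704670985521315 base front x pct [-0.04508908 -0.04475819 -0.04437098] y cheeks [array([0.063 , 0.0657, 0.0684]), array([-0.0691, -0.0651, -0.0628])]
n 998 543 cost 0.018955484264097766 cheek z 0.14704670985521315 base front x pct [-0.04508908 -0.04475819 -0.04437098] y cheeks [array([0.063 , 0.0657, 0.0684]), array([-0.0691, -0.0651, -0.0628])]
[0.47279194 0.18174834 1.76309839]
```

View pics/w1.png

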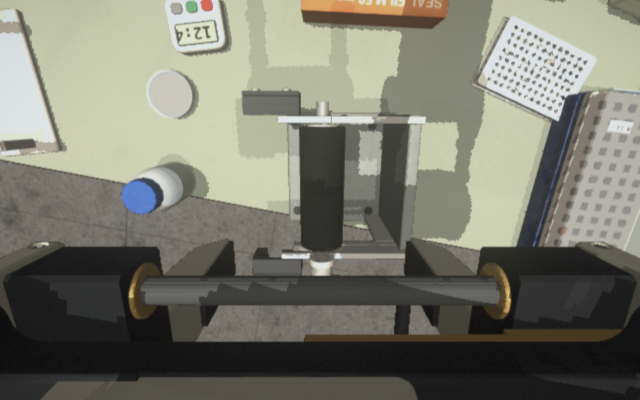

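```bash
cat >> fit.py <<'E'
A=np.array([.47279,.18175,1.7631])
def s2w(x,y,a=A): c,s=np.cos(a[2]),np.sin(a[2]); return np.array([a[0]+c*x-s*y,a[1]+s*x+c*y])
E
python3 - <<'E'
from fit import *
P,C=load(["w1"]);L=loc(P,A)
for k in(1,-1):
    m=(abs(L[:,1]*k-.077)<.02)&(abs(P[:,2]-.14)<.03)&(L[:,0]<-.01)&(C.max(1)<90)
    print("slot end",k,m.sum(),np.percentile(L[m],[0.5,5,50,95,99.5],axis=0).round(4).tolist(),np.median(P[m][:,2]))
P,C=load(["scene0","side0","w1"]);L=loc(P,A)
m=(abs(L[:,1]+.117)<.022)&(abs(P[:,2]-.19)<.04)&(L[:,0]>.03)&(L[:,0]<.11)
print("bar",m.sum(),np.median(L[m],0),np.percentile(P[m][:,2],[5,50,95]),np.percentile(L[m][:,0],[5,95]))
m=(abs(L[:,1])<.05)&(abs(L[:,0])<.01)&(P[:,2]>.12)
print("roller top",np.percentile(P[m][:,2],[50,95]))
m=(abs(L[:,1])<.05)&(abs(L[:,0])<.05)&(abs(P[:,2]-.14)<.006);print("roller x",np.percentile(L[m][:,0],[2,98]))
for q in(.05,.1,.15): print(q,80*np.cos(q+.1745),156+80*np.sin(q+.1745))
E
```

```text
slot end 1 62 [[-0.0218, 0.0571], [-0.0217, 0.0574], [-0.0206, 0.0645], [-0.0118, 0.0857], [-0.0108, 0.0874]] 0.14314014898508562
slot end -1 404 [[-0.0704, -0.0879], [-0.0693, -0.0873], [-0.0547, -0.0705], [-0.0185, -0.0589], [-0.0113, -0.0573]] 0.1440571896079781
bar 529 [ 0.07487464 -0.11523469] [0.17636607 0.18247757 0.18442601] [0.07048768 0.08218433]
roller top [0.38296328 0.39586605]
roller x [-0.02149201  0.02080565]
0.05 77.99244307168803 173.80951497681795
0.1 77.00486806303292 177.68525523471862
0.15 75.8248209875803 181.5067936479951
```

Run:
```python
from fit import *
for z in(.41,.337): sh((*s2w(.077,-.115),z,3.3339))
```

```text
[-109.9   78.2   50.5] 0.005
[-109.9   78.2  123.5] 0.005
```

```bash
python3 -m crank '[[0,-30,20,13,0.005],[0,-60,40,26,0.005],[0,-90,60,38,0.005],[0,-110,78,50,0.005],[0,-110,78,50,0.005],[0,-110,78,60,0.005],[0,-110,78,70,0.005],[0,-110,78,80,0.005],[0,-110,78,90,0.005],[0,-110,78,100,0.005],[0,-110,78,112,0.005],[0,-110,78,123,0.005]]' 8 && python3 -m crank '[[0,0,0,0,0],[0,0,0,0,0],[-1,0,0,0,0],[-1,0,0,0,0],[-1,0,0,0,0],[-1,0,0,0,0],[-1,0,0,0,0],[-1,0,0,0,0]]' 8
python3 - <<'E'
from fit import *
s=telemetry.observe();p=s["tool_pos"];print(s["time"],loc(p[None],A)*1000,p[2]-.159,s["tool_rot"])
snap("side","s1");f=cv2.imread("pics/s1.png")
cv2.imwrite("pics/s1c.png",cv2.resize(f[60:220,220:380],None,fx=3,fy=3,interpolation=cv2.INTER_CUBIC))
E
```

```text
time: 2.48
tool_pos: [0.5719, 0.2775, 0.337]
tool_rot: [3.142, 0.0, -2.951]
contact_force: [-0.4, 0.3, 0.9]
opening: 0.0457
grip_force: 0.0
time: 3.15
tool_pos: [0.5719, 0.2793, 0.3382]
tool_rot: [3.138, 0.001, -2.95]
contact_force: [0.7, 5.2, 0.8]
opening: 0.0139
grip_force: 8.0
3.15 [[  76.82949994 -115.94051481]] 0.17918948129305537 [ 3.13783344e+00  1.18267405e-03 -2.95016983e+00]
```

View pics/s1c.png

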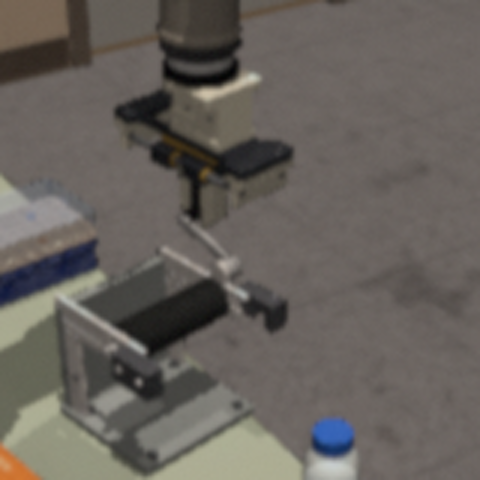

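```bash
python3 -m crank '[[-1,0,-4,-11,0],[-1,0,-10,-22,0],[-1,0,-17,-31,0],[-1,0,-26,-40,0],[-1,0,-35,-47,0],[-1,0,-46,-52,0],[-1,0,-57,-56,0],[-1,0,-69,-58,0],[-1,0,-81,-58,0],[-1,0,-93,-57,0],[-1,0,-105,-53,0],[-1,0,-115,-48,0]]' 8 && python3 -m crank '[[-1,0,-3,2,0],[-1,0,-4,2,0],[-1,0,-4,2,0]]'
python3 - <<'E'
from fit import *
s=telemetry.observe();p=s["tool_pos"];print(s["time"],loc(p[None],A)*1000,p[2]-.159,s["contact_force"])
E
```

```text
time: 4.2
tool_pos: [0.5944, 0.1639, 0.3854]
tool_rot: [3.141, 0.001, -2.951]
contact_force: [-4.0, 19.9, 11.9]
opening: 0.0146
grip_force: 9.3
time: 4.45
tool_pos: [0.5945, 0.1625, 0.3833]
tool_rot: [3.136, 0.0, -2.95]
contact_force: [-1.6, 16.5, 5.4]
opening: 0.0155
grip_force: 8.0
4.45 [[ -42.14929307 -115.82992439]] 0.22430839025615065 [-1.57280246 16.50167512  5.35323547]
```

```bash
python3 -m crank '[[0,0,2,-1,0],[0,0,2,-1,0],[0,0,2,-1,0],[0,0,2,-1,0],[0.2,0,2,-15,0],[0.4,0,2,-30,0],[0.6,0,2,-50,0],[0.6,0,2,-60,0],[0.6,0,2,-60,0]]'
python3 - <<'E'
from fit import *
s=telemetry.observe();p=s["tool_pos"];print(s["time"],loc(p[None],A)*1000,p[2]-.159,s["contact_force"])
snap("side","s2")
P,C=load(["s2"]);L=loc(P,A)
m=(abs(L[:,1]+.117)<.022)&(P[:,2]>.2)&(P[:,2]<.26)&(abs(L[:,0]+.04)<.04)&(C.max(1)<60)
print("bar",m.sum(),np.percentile(L[m],[5,50,95],axis=0).round(3).tolist(),np.percentile(P[m][:,2],[5,50,95]))
m=(abs(L[:,1])<.05)&(abs(L[:,0])<.03)&(abs(P[:,2]-.14)<.02);print("roller",np.percentile(P[m][:,2],98),np.percentile(L[m][:,0],[2,98]))
for z in(.27,.130): sh((*s2w(0,0),z+.159,3.3339))
E
```

```text
time: 5.2
tool_pos: [0.5947, 0.1627, 0.446]
tool_rot: [-3.141, 0.004, -2.951]
contact_force: [0.1, 0.4, 0.4]
opening: 0.0707
grip_force: 0.0
5.2 [[ -42.01363758 -116.05751034]] 0.2870049846897479 [0.07773873 0.43542998 0.38432647]
bar 50 [[-0.049, -0.138], [-0.044, -0.117], [-0.037, -0.097]] [0.22667439 0.23156071 0.23421598]
roller 0.15392995927501893 [-0.02392042  0.01200028]
[116.   41.7  15.1] -0.002
[116.3  41.8 155.1] -0.002
```

```bash
python3 -m crank '[[0.6,38,14,0,0],[0.6,77,28,0,0],[0.6,116,42,0,0],[0.6,116,42,15,0],[0.6,116,42,45,0],[0.6,116,42,75,0],[0.6,116,42,100,0],[0.6,116,42,120,0],[0.6,116,42,140,0],[0.6,116,42,150,0],[0.6,116,42,155,0],[0.6,116,42,155,0]]'
python3 - <<'E'
from fit import *
s=telemetry.observe();p=s["tool_pos"];print(s["time"],loc(p[None],A)*1000,p[2]-.159,s["tool_rot"],s["contact_force"])
E
```

```text
time: 6.25
tool_pos: [0.4723, 0.1822, 0.2875]
tool_rot: [-3.142, -0.003, -2.951]
contact_force: [0.1, -0.1, 0.5]
opening: 0.0736
grip_force: 0.0
6.25 [[0.49377326 0.41096464]] 0.12851917671192883 [-3.14153431e+00 -2.57540255e-03 -2.95052917e+00] [ 0.14496981 -0.05422829  0.51620902]
```

```bash
python3 -m crank '[[-1,0,0,0,0],[-1,0,0,0,0],[-1,0,0,0,0],[-1,0,0,0,0],[-1,0,0,0,0],[-1,0,0,0,0],[-1,0,0,0,0],[-1,0,0,0,0]]' 30 && python3 -m crank '[[-1,0,0,-1,0],[-1,0,0,-2,0],[-1,0,0,-3,0],[-1,0,0,-4,0],[-1,0,0,-4.5,0],[-1,0,0,-4.5,0],[-1,0,0,-4.5,0]]'
python3 - <<'E'
from fit import *
s=telemetry.observe();p=s["tool_pos"];print(s["time"],loc(p[None],A)*1000,p[2]-.159,s["tool_rot"],s["contact_force"],s["torque"])
E
```

```text
time: 6.92
tool_pos: [0.4727, 0.1824, 0.2892]
tool_rot: [3.141, 0.001, -2.95]
contact_force: [-0.4, -0.6, 4.8]
opening: 0.0432
grip_force: 30.0
time: 7.5
tool_pos: [0.4725, 0.1823, 0.2931]
tool_rot: [3.142, -0.0, -2.95]
contact_force: [0.3, -0.1, -4.7]
opening: 0.0433
grip_force: 30.0
7.5 [[0.62004068 0.13219535]] 0.13410327157927207 [ 3.14152350e+00 -2.20619983e-04 -2.95034955e+00] [ 0.26985979 -0.10360664 -4.73294878] [ 0.06169846  0.02898853 -0.00572367]
```

```bash
python3 -m crank '[[-1,0,-3,-0.5,0],[-1,0,-7,-0.5,0],[-1,0,-11,-0.5,0],[-1,0,-15,-0.5,0],[-1,0,-19,-0.5,0],[-1,0,-23,-0.5,0],[-1,0,-27,-0.5,0],[-1,0,-31,-0.5,0],[-1,0,-35,-0.5,0],[-1,0,-38,-0.5,0],[-1,0,-38,-0.5,0]]'
python3 - <<'E'
from fit import *
s=telemetry.observe();p=s["tool_pos"];print(s["time"],loc(p[None],A)*1000,p[2]-.159,s["tool_rot"],s["contact_force"],s["torque"])
E
```

```text
time: 8.42
tool_pos: [0.4799, 0.1444, 0.2937]
tool_rot: [-3.141, 0.0, -2.951]
contact_force: [0.3, 0.7, -4.9]
opening: 0.0433
grip_force: 30.0
8.4167 [[-37.98530582   0.1028433 ]] 0.13472379194285392 [-3.14148525e+00  7.03461846e-05 -2.95090141e+00] [ 0.2503449   0.68194768 -4.9181761 ] [ 0.03165422 -0.01093023 -0.02407399]
```

Free travel; now feel for the wall in 1 mm rows.

```bash
python3 -m crank '[[-1,0,-2,0,0],[-1,0,-4,0,0],[-1,0,-6,0,0],[-1,0,-8,0,0],[-1,0,-9,0,0],[-1,0,-10,0,0],[-1,0,-11,0,0],[-1,0,-11,0,0]]' ; for i in 1 2 3 4 5; do :; done; python3 -m crank '[[-1,0,-1,0,0],[-1,0,-2,0,0],[-1,0,-2,0,0]]'; python3 -m crank '[[-1,0,-1,0,0],[-1,0,-2,0,0],[-1,0,-2,0,0]]'
```

```text
time: 9.08
tool_pos: [0.4819, 0.1341, 0.2937]
tool_rot: [3.142, 0.0, -2.951]
contact_force: [1.8, 0.7, -4.7]
opening: 0.0432
grip_force: 30.0
time: 9.33
tool_pos: [0.4823, 0.1322, 0.2937]
tool_rot: [-3.142, 0.0, -2.95]
contact_force: [-0.0, -0.0, -4.1]
opening: 0.0432
grip_force: 30.0
time: 9.58
tool_pos: [0.4826, 0.1302, 0.2937]
tool_rot: [3.141, 0.0, -2.95]
contact_force: [0.4, 1.1, -4.4]
opening: 0.0435
grip_force: 30.0
```

```bash
python3 -m crank '[[-1,0,-1,0,0],[-1,0,-1,0,0]]'; python3 -m crank '[[-1,0,-1,0,0],[-1,0,-1,0,0]]'; python3 -m crank '[[-1,0,-1,0,0],[-1,0,-1,0,0]]';  python3 - <<'E'
from fit import *
s=telemetry.observe();p=s["tool_pos"];print(s["time"],loc(p[None],A)*1000,p[2]-.159,s["contact_force"],s["torque"])
E
```

```text
time: 9.75
tool_pos: [0.4827, 0.1299, 0.2937]
tool_rot: [3.14, 0.0, -2.951]
contact_force: [-0.8, 5.2, -4.5]
opening: 0.0434
grip_force: 30.0
time: 9.92
tool_pos: [0.4827, 0.1295, 0.2937]
tool_rot: [3.138, 0.0, -2.951]
contact_force: [-0.6, 9.6, -4.4]
opening: 0.0434
grip_force: 30.0
time: 10.08
tool_pos: [0.4828, 0.1292, 0.2937]
tool_rot: [3.137, 0.0, -2.951]
contact_force: [-2.7, 14.4, -5.0]
opening: 0.0436
grip_force: 30.0
10.0833 [[-53.48405151   0.22013771]] 0.1347468890388638 [-2.71933928 14.36191997 -4.99465655] [2.27121799 0.28834667 0.045114  ]
```

```bash
python3 -m crank '[[-1,0,2,0,0],[-1,0,5,0,0],[-1,0,5,0,0],[-1,0,5,0,0],[-1,0,5,2,0],[-1,0,5,4,0],[-1,0,5,6,0],[-1,0,5,8,0],[-1,0,5,10,0],[-1,0,5,10,0]]'
python3 - <<'E'
from fit import *
s=telemetry.observe();p=s["tool_pos"];print(s["time"],loc(p[None],A)*1000,p[2]-.159,s["contact_force"],s["torque"])
E
```

```text
time: 10.92
tool_pos: [0.4822, 0.1322, 0.2832]
tool_rot: [3.141, -0.001, -2.95]
contact_force: [0.5, -0.4, -4.6]
opening: 0.0432
grip_force: 30.0
10.9167 [[-50.45488447   0.28824944]] 0.1241803367155496 [ 0.53165509 -0.43052946 -4.63931443] [ 0.02861275  0.01894498 -0.01220498]
```

Freely entering the down slot; continue lowering.

```bash
python3 -m crank '[[-1,0,0,3,0],[-1,0,0,6,0],[-1,0,0,9,0],[-1,0,0,12,0],[-1,0,0,15,0],[-1,0,0,18,0],[-1,0,0,20,0],[-1,0,0,20,0],[-1,0,0,20,0]]'
python3 - <<'E'
from fit import *
s=telemetry.observe();p=s["tool_pos"];print(s["time"],loc(p[None],A)*1000,p[2]-.159,s["contact_force"],s["torque"])
snap("side","s3");f=cv2.imread("pics/s3.png")
cv2.imwrite("pics/s3c.png",cv2.resize(f[60:260,200:400],None,fx=3,fy=3,interpolation=cv2.INTER_CUBIC))
E
```

```text
time: 11.67
tool_pos: [0.4823, 0.1322, 0.2636]
tool_rot: [3.142, -0.0, -2.95]
contact_force: [0.6, 0.3, -4.7]
opening: 0.0434
grip_force: 30.0
11.6667 [[-50.40026214   0.15966575]] 0.10459871975627097 [ 0.63290012  0.30767596 -4.70772314] [ 0.06103674  0.002457   -0.05371284]
```

View pics/s3c.png

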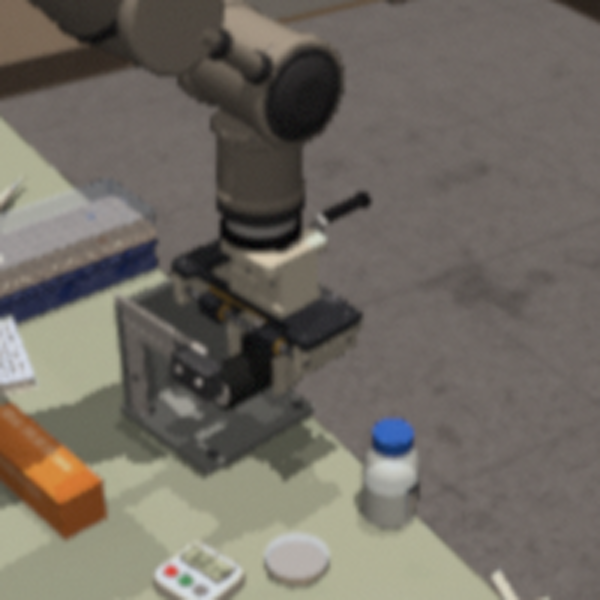

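```bash
python3 -m crank '[[-1,0,-6,0,0],[-1,0,-12,0,0],[-1,0,-18,0,0],[-1,0,-24,0,0],[-1,0,-30,0,0],[-1,0,-36,0,0],[-1,0,-42,0,0],[-1,0,-48,0,0],[-1,0,-53,0,0],[-1,0,-53,0,0]]' && python3 -m crank '[[-1,0,0,-10,0],[-1,0,0,-25,0],[-1,0,0,-45,0],[-1,0,0,-65,0],[-1,0,0,-85,0],[-1,0,0,-105,0],[-1,0,0,-125,0],[-1,0,0,-145,0],[-1,0,0,-165,0],[-1,0,0,-180,0],[-1,0,0,-190,0],[-1,0,0,-195,0]]' && python3 -m crank '[[-1,0,-15,0,0],[-1,0,-35,0,0],[-1,0,-55,0,0],[-1,0,-75,0,0],[-1,0,-95,0,0],[-1,0,-105,0,0],[-1,0,-110,0,0],[-1,0,-110,0,0],[-1,0,-110,0,0]]'
python3 - <<'E'
from fit import *
s=telemetry.observe();p=s["tool_pos"];print(s["time"],p,s["tool_rot"],s["contact_force"],s["opening"])
snap("wrist","w2")
P,C=load(["w2"]);cradle(P,C,(.34,.56,-.36,-.12,.004,.012))
m=near(P,.33,.56,-.36,-.12,.003,.013)&(C.min(1)>110);print(m.sum(), C[m].mean(0))
E
```

```text
time: 12.55
tool_pos: [0.4926, 0.0793, 0.2637]
tool_rot: [-3.141, 0.0, -2.951]
contact_force: [-0.2, 0.1, -4.4]
opening: 0.0432
grip_force: 30.0
time: 13.55
tool_pos: [0.492, 0.0806, 0.4611]
tool_rot: [-3.141, 0.003, -2.95]
contact_force: [-0.4, -0.3, -5.0]
opening: 0.0433
grip_force: 30.0
time: 14.3
tool_pos: [0.5131, -0.0272, 0.4586]
tool_rot: [3.141, -0.0, -2.95]
contact_force: [-0.5, -0.8, -4.5]
opening: 0.0436
grip_force: 30.0
14.3 [ 0.51307859 -0.02723277  0.45859955] [ 3.14067780e+00 -3.38757178e-04 -2.95038970e+00] [-0.52293348 -0.79379149 -4.53072087] 0.04355123783345652
cradle 7962 [array([ 447.8, -231.5]), array([172.3,  80.9])] 16.508167266845703 0.008321814069874494 [[354.0, -217.0], [377.0, -295.0], [542.0, -246.0], [519.0, -168.0]]
7996 [239.37618809 241.26675838 239.59067034]
```

View pics/w2.png

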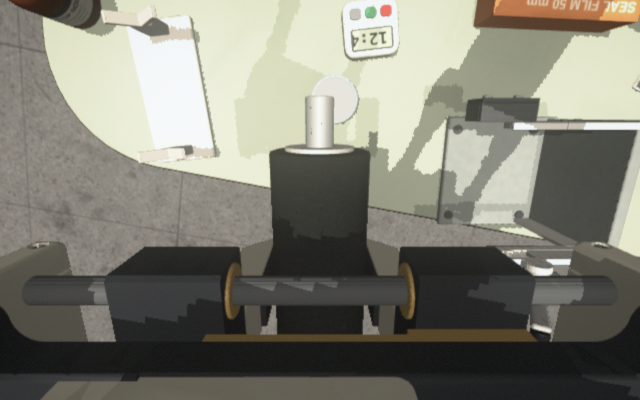

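Run:
```python
from fit import *
P,C=load(["w2"]);s=telemetry.observe()
R=Ro.from_euler("xyz",s["tool_rot"]).as_matrix();T=(P-s["tool_pos"])@R*1000
m=(abs(T[:,1])<30)&(T[:,2]>120)&(T[:,2]<185)&(T[:,0]>10)&(T[:,0]<100)
a=m&(abs(T[:,1])<5)&(T[:,0]>64);print("axle end x",np.percentile(T[a][:,0],[50,98,99.5]),"axle y",T[m&(T[:,0]>64)][:,1].mean(),"axle top z",np.percentile(T[a][:,2],[2,10,50]))
b=m&(T[:,0]<58)&(C.max(1)<80);print("roller end x",np.percentile(T[m&(abs(T[:,1])>8)][:,0],[90,99]),"top z",np.percentile(T[b][:,2],[1,5]),"y",np.percentile(T[b][:,1],[1,99]))
for z in(.44,.27,.225,.219): sh((.4478,-.2315,z,-2.8535))
```

```text
axle end x [73.10870135 81.30054401 81.60365335] axle y -0.3390662842538959 axle top z [152.18215428 152.77125849 153.93880169]
roller end x [57.29008317 61.19587022] top z [136.49557223 137.02645714] y [-21.00682744  19.88679608]
[ 103.  -188.3   18.6] -0.096
[ 103.  -188.5  188.6] -0.096
[ 103.  -188.5  233.6] -0.096
[ 103.  -188.5  239.6] -0.096
```

```bash
python3 -m crank '[[-1,10,-18,2,-0.01],[-1,23,-42,4,-0.02],[-1,37,-66,7,-0.04],[-1,50,-90,10,-0.05],[-1,63,-114,12,-0.06],[-1,76,-138,14,-0.075],[-1,89,-162,16,-0.085],[-1,98,-178,18,-0.096],[-1,103,-188,19,-0.096],[-1,103,-188,19,-0.096],[-1,103,-188,19,-0.096]]' && python3 -m crank '[[-1,0,0,10,0],[-1,0,0,30,0],[-1,0,0,50,0],[-1,0,0,70,0],[-1,0,0,90,0],[-1,0,0,110,0],[-1,0,0,130,0],[-1,0,0,145,0],[-1,0,0,155,0],[-1,0,0,160,0],[-1,0,0,160,0]]'
python3 - <<'E'
from fit import *
s=telemetry.observe();print(s["time"],s["tool_pos"],s["tool_rot"],s["contact_force"])
for z in(.225,.2185): sh((.4478,-.2315,z,-2.8535))
E
```

```text
time: 15.27
tool_pos: [0.448, -0.2314, 0.4397]
tool_rot: [3.141, 0.0, -2.855]
contact_force: [-0.1, 0.7, -4.3]
opening: 0.0434
grip_force: 30.0
time: 16.18
tool_pos: [0.4481, -0.2311, 0.2791]
tool_rot: [3.14, -0.001, -2.853]
contact_force: [0.6, 0.3, -5.3]
opening: 0.0431
grip_force: 30.0
16.1833 [ 0.44814005 -0.231118    0.27912583] [ 3.14034000e+00 -6.01233891e-04 -2.85339504e+00] [ 0.56997565  0.31088249 -5.25917134]
[ 0.4 -0.3 54.1] 0.0
[ 0.4 -0.3 60.6] 0.0
```

```bash
python3 -m crank '[[-1,0,0,8,0],[-1,0,0,18,0],[-1,0,0,28,0],[-1,0,0,36,0],[-1,0,0,44,0],[-1,0,0,50,0],[-1,0,0,54,0],[-1,0,0,56,0],[-1,0,0,56,0],[-1,0,0,56,0]]' && python3 -m crank '[[-1,0,0,1,0],[-1,0,0,2,0],[-1,0,0,3,0],[-1,0,0,3,0]]'&& python3 -m crank '[[-1,0,0,1,0],[-1,0,0,1,0]]'
```

```text
time: 17.02
tool_pos: [0.448, -0.232, 0.2238]
tool_rot: [-3.141, 0.0, -2.854]
contact_force: [0.6, 0.0, -5.5]
opening: 0.0433
grip_force: 30.0
time: 17.35
tool_pos: [0.4478, -0.2319, 0.2207]
tool_rot: [3.142, 0.0, -2.854]
contact_force: [0.0, 0.1, -4.8]
opening: 0.043
grip_force: 30.0
time: 17.52
tool_pos: [0.4479, -0.2319, 0.2196]
tool_rot: [3.141, 0.0, -2.854]
contact_force: [-0.0, -0.4, -3.8]
opening: 0.0434
grip_force: 30.0
```

```bash
python3 -m crank '[[-1,0,0,0.5,0],[-1,0,0,0.5,0]]'; python3 -m crank '[[-1,0,0,0.7,0],[-1,0,0,0.7,0]]'; python3 -m crank '[[-1,0,0,0.7,0],[-1,0,0,0.7,0]]'
```

```text
time: 17.68
tool_pos: [0.4479, -0.2318, 0.2195]
tool_rot: [3.142, 0.0, -2.854]
contact_force: [-1.9, 0.8, -0.3]
opening: 0.0435
grip_force: 30.0
time: 17.85
tool_pos: [0.4478, -0.2318, 0.2193]
tool_rot: [-3.141, 0.0, -2.854]
contact_force: [-2.9, 2.6, 5.9]
opening: 0.0433
grip_force: 30.0
time: 18.02
tool_pos: [0.4478, -0.2318, 0.2192]
tool_rot: [-3.141, 0.001, -2.854]
contact_force: [-4.7, 4.6, 12.5]
opening: 0.0434
grip_force: 30.0
```

```bash
python3 -m crank '[[-1,0,0,-1.2,0],[-0.05,0,0,-1.2,0],[0.1,0,0,-1.2,0],[0.3,0,0,-1.2,0],[0.6,0,0,-1.2,0],[0.6,0,0,-1.2,0],[0.6,0,0,-10,0],[0.6,0,0,-30,0],[0.6,0,0,-60,0],[0.6,0,0,-95,0],[0.6,0,0,-130,0],[0.6,0,0,-150,0]]' && python3 -m crank '[[0.6,0,60,-20,0],[0.6,0,100,-40,0],[0.6,0,130,-50,0],[0.6,0,130,-50,0],[0.6,0,130,-50,0]]'
python3 - <<'E'
from fit import *
print(telemetry.observe()["contact_force"])
snap("wrist","w3");snap("side","s4")
P,C=load(["w3","s4"]);c=np.array([.4478,-.2315,.2881]);L=loc(P,c)
m=(abs(L[:,0])<.055)&(abs(L[:,1])<.03)&(P[:,2]>.05)&(P[:,2]<.1);print("roller top",np.percentile(P[m][:,2],[50,95,99]))
m=(abs(L[:,0])<.1)&(abs(L[:,1])<.03)&(P[:,2]>.076)&(P[:,2]<.1)&(C.max(1)<80);print(m.sum(),"perp",np.percentile(L[m][:,1],[2,50,98]),"along",np.percentile(L[m][:,0],[1,99]),"slope",np.polyfit(L[m][:,0],L[m][:,1],1))
L=loc(P,A);m=(abs(L[:,1]+.117)<.022)&(P[:,2]>.2)&(P[:,2]<.26)&(abs(L[:,0]+.04)<.05)&(C.max(1)<60);print("bar",np.median(L[m],0),np.percentile(P[m][:,2],95))
E
```

```text
time: 19.02
tool_pos: [0.4481, -0.2321, 0.3723]
tool_rot: [-3.137, 0.003, -2.854]
contact_force: [1.0, 0.4, -0.4]
opening: 0.0731
grip_force: 0.0
time: 19.43
tool_pos: [0.4102, -0.1049, 0.4199]
tool_rot: [-3.14, 0.003, -2.851]
contact_force: [0.5, -0.5, 0.9]
opening: 0.0734
grip_force: 0.0
[ 0.5442976  -0.51090666  0.88302363]
roller top [0.0789331  0.08265438 0.08363619]
3751 perp [-0.01506466  0.00122703  0.01467497] along [-0.05807783  0.05763328] slope [-0.00249405  0.00066886]
  return _methods._mean(a, axis=axis, dtype=dtype,
  ret = um.true_divide(
Traceback (most recent call last):
IndexError: index -1 is out of bounds for axis 0 with size 0
```

View pics/s4.png

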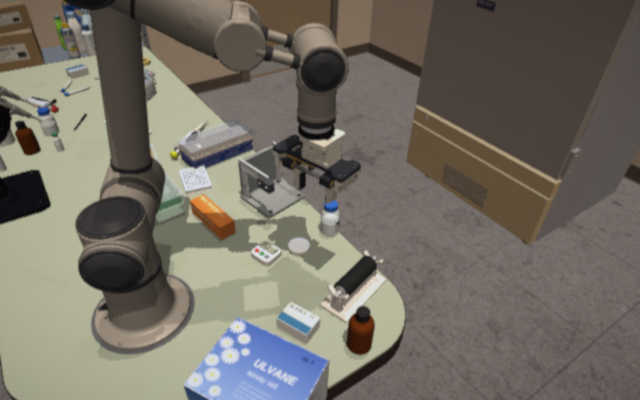

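```bash
python3 -m crank '[[0.6,0,0,0,0],[0.6,0,0,0,0],[0.6,0,0,0,0]]'; python3 -c "
from cell import ticket
print(ticket.hand_in())"
```

```text
time: 19.78
tool_pos: [0.4113, -0.1082, 0.4171]
tool_rot: [3.141, -0.001, -2.856]
contact_force: [-0.9, 0.5, 0.1]
opening: 0.0736
grip_force: 0.0
the job is handed in; nothing more can be done
None
```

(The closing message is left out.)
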